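Unlock the dry box with its key and hold the sticky lid ajar

TASK

Take the red key from its grey stand, put it in the slot of the clamp screw on the grey dry box and turn the screw a full quarter turn counterclockwise (seen from above) until it stops, so that its steel dog swings off the lid; turn it with the key only, then let go of the key and leave it standing in the screw. Then pull the lid up by its blue handle until the sticky seal lets go, without throwing it open against its stop, and finish while still holding it by the handle, slightly open and still, its front edge about 4 cm above the closed position. Leave the magnifier, the tape roll and the memory stick where they are.

Things in the scene. Friction and masses are not known exactly. Their poses are not given: they have to be found in the camera images.
- dry_box: fixed grey dry box, 160 x 240 x 50 mm (x, y, z), origin at the centre of its underside; front is -x, left +y. Clear lid in a black frame, 8 mm thick, its top at z = 58 mm when shut, front edge at x = -80 mm, hinged about an axis along y at x = +88, z = 54 mm. Upright axis of the clamp screw, on a boss at the left front corner: x = -108, y = +100 mm
- lid (a joint): lid angle about its rear hinge, rad: 0 shut, grows as the front edge rises (4.2 cm at 0.25), stop at 0.42. The rubber seal sticks: the first lift at the handle takes 12 to 20 N, fading over the first 0.05 rad; then only the lid's weight (about 2 N) is left, and let go it falls back. It cannot be lifted while the screw's dog is over its edge (screw below about 1)
- handle: blue upright handle fixed on the lid, a block 30 mm (along x) x 20 mm (along y) x 37 mm high, its foot 26 mm and cap 24 mm wide along y; origin at the middle of its foot on the lid's top, z along the lid's normal; it lies 135 mm in front of the hinge axis, midway along y
- handle_grip (a point): point to grip on the blue handle, 24 mm above the lid's top; pinch it along the box's y
- clamp_screw (a joint): angle of the captive clamp screw, rad: 0 its steel dog points at the lid and lies over its edge; grows counterclockwise seen from above to a stop at 1.57 (dog clear, along the box's front); starts at 0 to 0.2; dry friction 0.12 N m, stays where it is left
- screw_head: round steel head of the clamp screw, 41 mm across, 20 mm high, origin on its axis at its underside (46 mm above the desk), x along its slot and its dog, turning with it. Slot in its top, closed at the ends: 28.5 mm (along x) x 8.5 mm, 12 mm deep; head's top 66 mm above the desk. Dog 12 mm wide, 5 mm thick, reaching 40 mm from the axis
- screw_seat (a point): where the key's origin lies when the key is fully seated in the screw: on the screw's axis, 55 mm above the desk, 11 mm below the head's top; axes as screw_head
- key: loose key, about 80 g, 61 mm long, upright; origin at the blade's lower end, z up. Steel blade 24 mm (x) x 5 mm (y), 11 mm long, lowest 5 mm narrowed to 20 x 3; round shoulder 32 mm across at z = 11 to 15 that rests on the rim of the slot; shank; red flat handle 32 mm (x) x 10 mm (y), z = 27 to 61. In a slot the blade has some 0.15 rad of turning play each way; it fits either way round
- key_stand: fixed grey stand for the key, 60 x 60 x 30 mm on a black 76 mm foot, origin at the centre of its underside; the key stands at its centre in a slot like the screw's, 12 mm deep, with its blade along the stand's x; the key's origin is then 19 mm above the desk
- loupe: stand magnifier with black ring and clear foot, 47 mm across, 44 mm high, loose; origin at the centre of its underside
- tape: roll of amber tape lying flat, 62 mm across, 12 mm high, loose; origin at the centre of its underside
- usb_stick: red memory stick lying flat, 18 x 52 x 8 mm, loose; origin on its underside near its middle
Things that resemble listed ones, but are neither listed nor needed, are in the scene too. Leave any purple or yellow look-alike of the key alone.

How it is judged:
By the outcome, as a careful person would: the job done as asked, in the order asked, and still so for the second after the job is handed in, while the arm keeps its last pose, push and grip.
It also fails if it takes over 58 s, if anything falls off the work surface, if the arm or the gripper's body presses on something with over 40 N, if the wrist force passes 120 N, or if a joint passes its speed limit or range.

ROBOT

A 7-joint arm with a two-finger parallel gripper is mounted at the origin on a cart in front of the work surface, level with it; the furniture and walls round the work are solid. World frame = base frame: x ahead of the robot, y to its left, z up, the work surface at z = 0. Lengths are in m, angles in degrees, forces in N, time in s.
With the tool pointing down it reaches from about 0.425 to 0.875 m from the base axis. Payload 9.9 kg.
Tool frame: the origin (TCP) lies midway between the tips of the shut fingers; the grasp point (between the pads) lies 19 mm behind it; z points along the fingers, y is the direction in which the jaws open and shut (so a half turn about z gives the same grasp; the last joint's range is limited). The gripper opens to 85 mm and grips with 20 to 120 N. Pads are 22 mm wide; open, the fingers measure 114 mm over their backs; the gripper's body (76 mm by 85 mm) begins 54 mm behind the grasp point. The pads swing forward as they close: fully open they stand 13 mm farther back than shut.
Start: joints at [59.255, 32.985, 1.427, 82.34, -0.859, 64.687, -3.237], TCP at [0.295, -0.607, 0.231] pointing down, gripper open.
Joint ranges: [-157.87, 157.87], [-19.46, 123.44], [-87.15, 90], [11.01, 140.99], [-62.26, 242.26], [9.8, 113.94], [-161.44, 161.44]. Speed limits (degrees/s): [127.2, 127.2, 172.46, 172.46, 180, 180, 180].

INTERFACE

Orientations are given as [roll, pitch, yaw] about the fixed x, y, z axes, in that order (R = Rz(yaw) Ry(pitch) Rx(roll)).
In Python, from cell import robot gives the robot as it stands.
- The arm moves only by the tool carry_out, never from a script. Its argument "moves" is text: rows parted by semicolons, each of 4 numbers parted by spaces: the shift along the world's x, y, z in cm, then the turn about the world's z in degrees. In form: x y z yaw; .... A call has 1 to 20 rows; each row shifts and turns the commanded pose from where the row before left it; what a row does not reach is not made up. A row lasts 1/8 s, in which the tool goes at most 62.5 mm and 10.7 degrees, less where a joint would pass 70% of its speed; a pose out of reach is approached as far as the arm can. A call with a gripper value outside its range is refused whole. "jaw" is the closure, from 0 (fully open) to 1 (shut), set as the call begins (left out, the last holds). The fingers move at their own pace and stop on an object; "newtons" is the grip in N (left out, the last holds). Time passes only in rows, so rows that do not move let the fingers close. It gives the time, the measured TCP pose, the force and the opening at its end, in the units of the state.
- robot.get_state(): the state, without advancing time (a new reading comes with each control period).
- robot.read_camera(name): name is "scene" or "top" or "wrist"; returns (picture, depth): 400x640x3 uint8, red, green, blue; 400x640 float32, m along the optical axis (not along the pixel's ray), 0 where there is no reading.
- robot.camera_info(name): a dict with "fovy" (degrees; the focal length in pixels is half the picture's height over the tangent of half this angle, whatever the lens; pixels are square), "cx", "cy" (the principal point, pixels), "cam_to_world" (4x4, takes a point from camera to world coordinates); the wrist camera has in their place "T_tool_cam" (4x4, takes a point from camera to tool coordinates, whose origin is the TCP and whose axes are the flange's). Camera axes: x right, y down, z forward; pixel columns grow to the right and rows downward; lengths in m; the calibration is good to about 2 mm. The wrist camera is an equidistant fisheye: a pixel r from the principal point sees the ray r / f radians off the axis. A picture is of the moment at which its call begins: read the wrist's pose just before it. camera_info takes no time and is no camera call.
- robot.sign_off(): hands the job in, once; it reports no verdict.
The state is a dict: "time": time; "joint_positions": joint angles; "qvel": joint speeds; "joint_torque": joint torques, N m; "tool_pos": TCP position; "ee_rot": TCP orientation; "contact_force": force on the tool from outside, world axes, zero at the start; "torque": the same for the moment, N m; "opening": finger opening in m.
Only numpy, scipy, OpenCV 4.12 (cv2) and the standard library are available. Lean on these libraries where they do the work, as an engineer would, in place of code of your own. Each camera call takes 0.05 s, during which the arm holds its last target. There are 200 camera calls.

## Working session

There is one attempt and no reset: what is moved stays moved. The work goes in short steps, Python scripts to look and compute and a tool call to move; the robot and the scene stay as the last step left them, time stands still between calls to the robot, and variables do not carry over. Pictures are saved under pics/ and viewed, about 8 in all and at most 12, crops included, and the job is handed in when it is done.

Besides the shell and the picture viewer there is one more tool, called after "Call:" by a JSON object that holds its "api" and its "payload". carry_out: Moves the arm, as the interface text tells. Its arguments: {"type":"object","properties":{"moves":{"type":"string"},"jaw":{"type":"number"},"newtons":{"type":"number"}},"required":["moves"]}

```bash
ls; mkdir -p pics; python3 - <<'E'
from cell import robot
import cv2,numpy as np
s=robot.get_state();print(s['time'],s['tool_pos'],s['ee_rot'],s['opening'])
for n in('scene','top'):
    im,d=robot.read_camera(n);np.savez(f'pics/{n}0.npz',im=im,d=d)
    cv2.imwrite(f'pics/{n}0.png',im[:,:,::-1]);print(n,robot.camera_info(n))
print(robot.camera_info('wrist'))
E
```

```text
pics
0.0 [ 0.29509778 -0.60655992  0.23047142] [-1.79906141e+02  3.93441423e-03  2.59434411e+01] 0.0854095428789061
scene {'fovy': 42.7489937781301, 'cx': 317.9787222380079, 'cy': 195.98137783974943, 'cam_to_world': array([[-0.54425791, -0.3973207 ,  0.73886371, -0.43398769],
       [-0.83884018,  0.24575028, -0.48575092,  0.55474669],
       [ 0.01142294, -0.88416235, -0.4670401 ,  0.67568571],
       [ 0.        ,  0.        ,  0.        ,  1.        ]])}
top {'fovy': 53.43707238411345, 'cx': 323.6027951617107, 'cy': 202.71794408877733, 'cam_to_world': array([[-0.04497194, -0.97773399,  0.2049726 ,  0.2881717 ],
       [-0.99897936,  0.0448803 , -0.00509846, -0.07593028],
       [-0.00421429, -0.20499269, -0.97875443,  1.17877905],
       [ 0.        ,  0.        ,  0.        ,  1.        ]])}
{'fovy': 65.70646984690485, 'cx': 315.7980265523373, 'cy': 207.70133703323634, 'T_tool_cam': array([[ 3.37074508e-04, -9.59073973e-01, -2.83155436e-01,
         7.24927539e-02],
       [ 9.99999908e-01,  2.47833688e-04,  3.50986152e-04,
         1.35785631e-03],
       [-2.66446227e-04, -2.83155528e-01,  9.59073968e-01,
        -1.40926523e-01],
       [ 0.00000000e+00,  0.00000000e+00,  0.00000000e+00,
         1.00000000e+00]])}
```

View pics/top0.png

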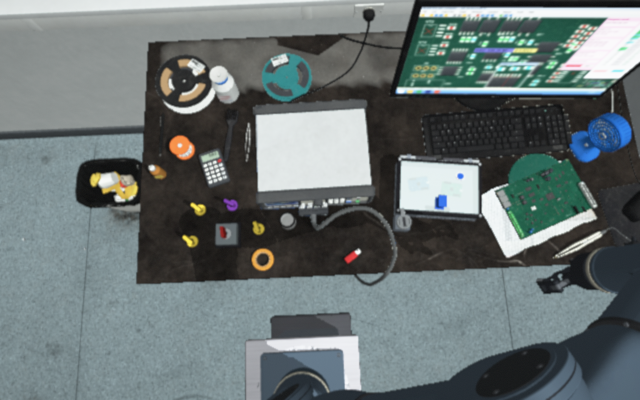

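View pics/scene0.png

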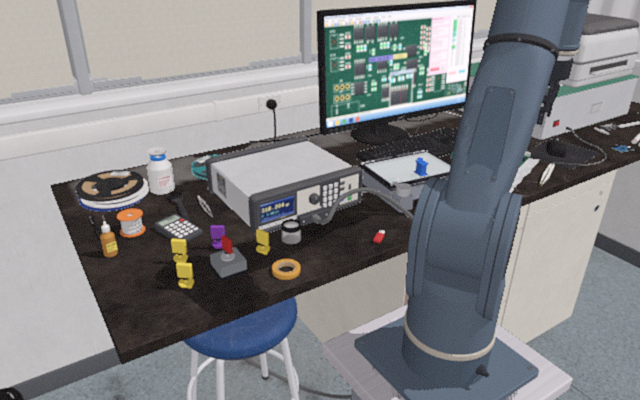

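Top view: the red key on its stand is at about (227,234), the dry box at (438,187) with its blue handle at (440,202), and the screw head at (402,220). The loupe is at (288,221), tape at (263,259) and USB stick at (352,256). The scene view agrees. A cable and the instrument sit left of the box.

```bash
cat > h.py <<'E'
import numpy as np,cv2
from cell import robot
from scipy.spatial.transform import Rotation as R
def cam(n):
    i=robot.camera_info(n);f=200/np.tan(np.radians(i['fovy'])/2)
    if n=='wrist':
        s=robot.get_state();T=np.eye(4);T[:3,:3]=R.from_euler('xyz',s['ee_rot'],degrees=True).as_matrix();T[:3,3]=s['tool_pos']
        T=T@i['T_tool_cam']
    else:T=i['cam_to_world']
    return dict(f=f,cx=i['cx'],cy=i['cy'],T=T,fish=n=='wrist')
def dirs(c,uv):
    p=(np.atleast_2d(uv)-[c['cx'],c['cy']])/c['f']
    if c['fish']:
        r=np.linalg.norm(p,axis=1)[:,None]+1e-9
        return np.hstack([p/r*np.sin(r),np.cos(r)])
    return np.hstack([p,np.ones((len(p),1))])
def plane(c,uv,z):
    d=dirs(c,uv)@c['T'][:3,:3].T;o=c['T'][:3,3]
    return o+d*((z-o[2])/d[:,2])[:,None]
def cloud(c,depth):
    v,u=np.mgrid[:400,:640];d=dirs(c,np.c_[u.ravel(),v.ravel()])
    P=d/d[:,2:]*depth.ravel()[:,None]
    return (P@c['T'][:3,:3].T+c['T'][:3,3]).reshape(400,640,3)
def proj(c,P):
    q=(np.atleast_2d(P)-c['T'][:3,3])@c['T'][:3,:3]
    if c['fish']:
        n=np.linalg.norm(q[:,:2],axis=1);a=np.arctan2(n,q[:,2])
        return q[:,:2]/n[:,None]*a[:,None]*c['f']+[c['cx'],c['cy']]
    return q[:,:2]/q[:,2:]*c['f']+[c['cx'],c['cy']]
def snap(n,name):
    c=cam(n);im,d=robot.read_camera(n);np.savez(f'pics/{name}.npz',im=im,d=d,**c)
    return c,im,d
def mask(im,h0,h1,s0=110,v0=50):
    h=cv2.cvtColor(im,cv2.COLOR_RGB2HSV);m=(h[...,0]>=h0)&(h[...,0]<=h1) if h0<=h1 else (h[...,0]>=h0)|(h[...,0]<=h1)
    return (m&(h[...,1]>s0)&(h[...,2]>v0)).astype(np.uint8)
E
python3 - <<'E'
from h import *
c=cam('top');z=np.load('pics/top0.npz');im,d=z['im'],z['d'];P=cloud(c,d)
for nm,uv in dict(key=(227,232),stand=(220,240),box=(438,175),handle=(440,202),screw=(402,221),screw2=(403,212),loupe=(288,221),tape=(263,250),usb=(352,256),cable=(393,235),cable2=(375,211),instr=(365,195),instr2=(320,150),tabl=(420,240),monitor=(450,80),black=(315,207)).items():
    print(nm,P[uv[1],uv[0]].round(3))
for n,(a,b) in dict(red=(172,8),blue=(105,125)).items():
    m=mask(im,a,b);k,l,st,ce=cv2.connectedComponentsWithStats(m)
    for i in range(1,k):
        if st[i,4]>15:print(n,ce[i].round(1),st[i,4],np.median(P[l==i],axis=0).round(3))
print('tall pts near screw / box:')
g=(P[...,0]>.35)&(P[...,0]<.75)&(P[...,2]>.015)&(P[...,2]<.5)
# height map 2cm cells
for x in np.arange(.74,.34,-.02):
    r=[]
    for y in np.arange(0.3,-.46,-.02):
        q=P[(abs(P[...,0]-x)<.01)&(abs(P[...,1]-y)<.01)][:,2]
        r.append('%3d'%(np.max(q)*1000) if len(q) else '  .')
    print('%.2f'%x,' '.join(r))
a=im[130:280,190:500];cv2.imwrite('pics/c1.png',cv2.resize(a,None,fx=2.58,fy=2.58,interpolation=cv2.INTER_CUBIC)[:,:,::-1])
E
```

```text
key [0.454 0.202 0.035]
stand [0.432 0.223 0.031]
box [ 0.59  -0.419  0.06 ]
handle [ 0.503 -0.406  0.094]
screw [ 0.458 -0.301  0.065]
screw2 [ 0.484 -0.307  0.063]
loupe [0.476 0.023 0.045]
tape [0.399 0.102 0.01 ]
usb [ 0.37  -0.158  0.01 ]
cable [ 0.425 -0.28   0.023]
cable2 [ 0.491 -0.227  0.066]
instr [ 0.529 -0.197  0.109]
instr2 [ 0.667 -0.078  0.104]
tabl [ 0.409 -0.362  0.003]
monitor [ 0.824 -0.442  0.182]
black [ 0.515 -0.056  0.042]
red [122.1 184.6] 16 [ 0.764  0.802 -0.52 ]
red [222.4 231.8] 55 [0.448 0.205 0.079]
red [350.1 257.1] 111 [ 0.368 -0.152  0.008]
blue [482.4  49.6] 59 [ 0.832 -0.479  0.31 ]
blue [503.6  48.6] 28 [ 0.83  -0.534  0.314]
blue [427.   92.3] 32 [ 0.822 -0.394  0.12 ]
blue [528.2  93.7] 380 [ 0.804 -0.705  0.117]
blue [600.9 137. ] 1936 [ 0.669 -0.882  0.101]
blue [460.  175.8] 23 [ 0.584 -0.483  0.061]
blue [440.8 201.7] 140 [ 0.504 -0.409  0.095]
tall pts near screw / box:
0.74   7   5   4   6  14  11   4  10  11   7 109 107 107 107 108 109 109 108 108 108 107 109 107 108 108 108 105   4   6   6   7   5   5   4   5  19  33  32
0.72   4   5  21 
[... 2265 characters left out ...]
   5   5   4   5   6   7   5   7  47  66  71  69   6   7   5   6   5   6
0.42  64   4   4  35  35  36  31   5   6   4   5   4   6   6   4   6   6   5   6   5   6   6   9   6   7   4   5   6  32  33   6   5   6  10   6   6   4   6
0.40   6   6   4   7   5   5   3   4   5  15  17  18   5   5   5   5   7   5   7   7   4   5   6   7   7   6   6   4   8  26   6   6   6   5   9   6   6   5
0.38   4   6   4   4   6   5   5   4  13  17  10  17   6   6   6   5   6   5   4   4   4   6  14  12  11   4   6   8   5  20   6   6   6   5   7   5   3   6
0.36   3   4   5   6   4   4   5   5  16  17  14  17   4   6   5   5   5   6   7   8   5   5  13  10   6   7   6   5   5  18   6   7   5   7   4   6   5   5
```

View pics/c1.png

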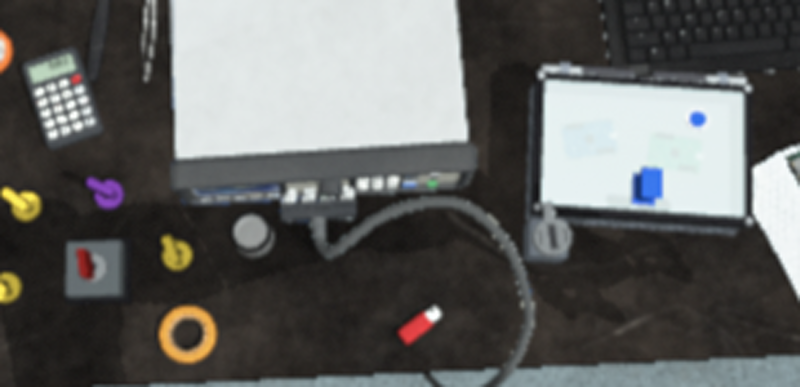

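The crop shows the stand centre at about (95,268), with the red key's blade roughly along world x. The screw is at about (551,240) with its dog pointing at the lid. The grey cable runs left of the screw. Next is a wrist look above the screw and handle.

Call:
{"api": "carry_out", "payload": {"moves": "2 2.6 0 -2.6;2 2.6 0 -2.6;2 2.6 0 -2.6;2 2.6 0 -2.6;2 2.6 0 -2.6;2 2.6 0 -2.6;2 2.6 0 -2.6;2 2.6 0 -2.6;2 2.6 0 -2.6;2 2.2 0 -2.6;0 0 0 0;0 0 0 0"}}

```text
time: 1.6
tool_pos: [0.4947, -0.3515, 0.231]
ee_rot: [180.0, 0.1, -0.1]
contact_force: [-0.7, -0.4, -0.0]
opening: 0.0853
```

```bash
python3 - <<'E'
from h import *
s=robot.get_state();print(s['time'],s['tool_pos'],s['ee_rot'],s['joint_positions'],s['contact_force'])
c,im,d=snap('wrist','w1');cv2.imwrite('pics/w1.png',im[:,:,::-1])
E
```

```text
1.6 [ 0.49466797 -0.35147311  0.23103201] [ 1.79987561e+02  5.21086354e-02 -5.40084527e-02] [ 26.60553229  27.26862144   6.74517951  93.381095    -3.53248361
  59.59688996 -55.65568449] [-0.7003859  -0.37763119 -0.04615158]
```

View pics/w1.png

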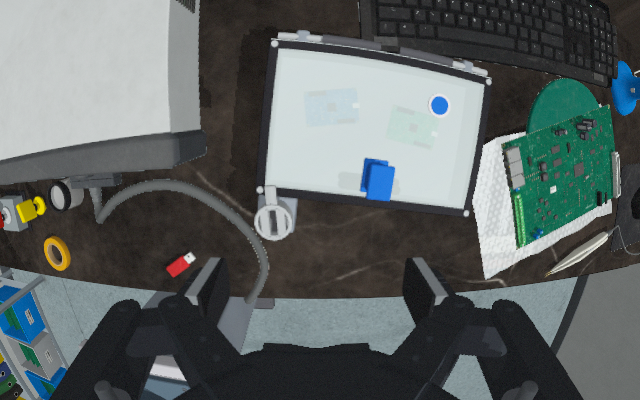

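The wrist view shows the screw head at about (273,222) with its slot nearly along image vertical. The handle is at (378,180), and the lid runs from corner (275,40) to corner (466,213).

```bash
python3 - <<'E'
from h import *
z=np.load('pics/w1.npz');im,d=z['im'],z['d'];c={k:z[k] for k in('f','cx','cy','T','fish')}
P=cloud(c,d)
# head top by depth
m=(abs(P[...,2]-.066)<.006)&(np.hypot(P[...,0]-.455,P[...,1]+.305)<.04)
print(m.sum(),P[m].mean(0))
a=im[190:255,240:306];cv2.imwrite('pics/c2.png',cv2.resize(a,None,fx=9,fy=9,interpolation=cv2.INTER_CUBIC)[:,:,::-1])
g=cv2.cvtColor(im,cv2.COLOR_RGB2GRAY)
np.set_printoptions(linewidth=250)
print(g[200:243,253:295])
# handle
m=mask(im,105,125);k,l,st,ce=cv2.connectedComponentsWithStats(m)
i=l[180,378];q=P[l==i];print('handle',ce[i],st[i],np.percentile(q,[2,50,98],axis=0).round(4))
hh=cv2.cvtColor(im,cv2.COLOR_RGB2HSV)
top=(l==i)&(P[...,2]>.088);vv,uu=np.nonzero(top);print(hh[top][:,2].mean(),cv2.minAreaRect(plane(c,np.c_[uu,vv],.095)[:,:2].astype(np.float32)))
# lid corners
for uv in[(275,40),(490,80),(466,213),(260,189)]:print(uv,plane(c,uv,.058),P[uv[1],uv[0]])
E
```

```text
1019 [ 0.46507133 -0.30676854  0.06350965]
[[ 39  38  40 ... 164 161 163]
 [ 37  36  36 ... 168 167 167]
 [ 37  39  37 ... 167 167 166]
 ...
 [107 108 108 ...  61  62  65]
 [104 108 107 ...  60  62  62]
 [102 106 108 ...  60  62  64]]
handle [377.12051282 179.65555556] [ 360  158   35   44 1170] [[ 0.4935 -0.4244  0.0589]
 [ 0.5114 -0.41    0.0928]
 [ 0.5268 -0.4     0.0946]]
214.53608247422682 ((0.5110442042350769, -0.4113103449344635), (0.025248657912015915, 0.035325683653354645), 84.9134521484375)
(275, 40) [[ 0.65020729 -0.31181687  0.058     ]] [ 0.65064571 -0.31160009  0.05632922]
(490, 80) [[ 0.62227808 -0.54565164  0.058     ]] [ 0.62227998 -0.5456584   0.05798902]
(466, 213) [[ 0.46838211 -0.52611151  0.058     ]] [ 0.46791814 -0.52692121  0.0565357 ]
(260, 189) [[ 0.49542688 -0.29397767  0.058     ]] [ 0.49524497 -0.29383055  0.05721146]
```

View pics/c2.png

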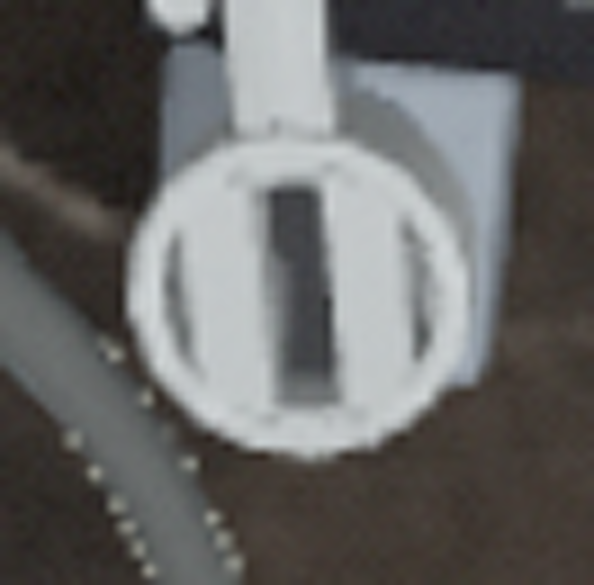

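The crop shows the slot clearly, with its axis from about (292,183) to (310,403) in crop pixels and the dog straight up at the lid.

```bash
python3 - <<'E'
from h import *
z=np.load('pics/w1.npz');im,d=z['im'],z['d'];c={k:z[k] for k in('f','cx','cy','T','fish')}
g=cv2.cvtColor(im,cv2.COLOR_RGB2GRAY)
# slot: interior mask: dark-ish component around centre
m=np.zeros_like(g);m[205:240,262:286]=(g[205:240,262:286]<165)
k,l,st,ce=cv2.connectedComponentsWithStats(m);i=l[222,274];vv,uu=np.nonzero(l==i)
p=plane(c,np.c_[uu,vv],.066)[:,:2];r=cv2.minAreaRect(p.astype(np.float32));print('slot',st[i],r)
q=p-p.mean(0);w,V=np.linalg.eigh(q.T@q);print('axis',np.degrees(np.arctan2(V[1,1],V[0,1])),p.mean(0))
# head outline: bottom/left/right extremes, circle fit with known points from bright mask
m=(g>175).astype(np.uint8);m[:205]=0
k,l,st,ce=cv2.connectedComponentsWithStats(m);i=np.bincount(l[205:245,255:292].ravel())[1:].argmax()+1
cn=max(cv2.findContours((l==i).astype(np.uint8),0,1)[0],key=len)[:,0];cn=cn[(cn[:,1]>210)]
p=plane(c,cn,.066)[:,:2];A=np.c_[2*p,np.ones(len(p))];s=np.linalg.lstsq(A,(p**2).sum(1),rcond=None)[0]
print('circle',s[:2],np.sqrt(s[2]+s[0]**2+s[1]**2),st[i])
b=np.array([[.65021,-.31182],[.62228,-.54565],[.46838,-.52611],[.49543,-.29398]])
print('cable max z near', np.nanmax(cloud(c,d)[225:260,225:262,2]), cloud(c,d)[215:262:8,225:265:6,2].round(3))
ct=cam('top');zt=np.load('pics/top0.npz');cl=cloud(ct,zt['d'])
m=mask(zt['im'],172,8);k,l,st,ce=cv2.connectedComponentsWithStats(m);i=l[232,222];vv,uu=np.nonzero(l==i);print(cl[l==i].round(3)[::4])
E
```

```text
slot [268 210  10  26 198] ((0.46086931228637695, -0.3072265088558197), (0.028055964037775993, 0.008358925580978394), 2.9522340297698975)
axis -177.56943222263484 [ 0.46111502 -0.30724234]
circle [ 0.46124899 -0.30752698] 0.01919486000139909 [255 205  37  35 711]
cable max z near 0.37189090862590735 [[ 0.049  0.048  0.042 -0.003 -0.002 -0.002  0.063]
 [-0.001 -0.001  0.043  0.039 -0.003  0.064  0.053]
 [-0.002 -0.001 -0.002  0.034  0.033 -0.003  0.064]
 [-0.002 -0.003 -0.002 -0.002  0.029  0.025 -0.002]
 [ 0.372 -0.001 -0.002 -0.002 -0.001  0.021  0.019]
 [-0.001 -0.001 -0.002 -0.002 -0.001 -0.002  0.016]]
[[0.465 0.207 0.081]
 [0.463 0.204 0.073]
 [0.46  0.203 0.077]
 [0.457 0.205 0.079]
 [0.454 0.208 0.08 ]
 [0.451 0.21  0.081]
 [0.453 0.203 0.066]
 [0.448 0.202 0.08 ]
 [0.445 0.207 0.083]
 [0.448 0.203 0.055]
 [0.443 0.202 0.07 ]
 [0.439 0.202 0.081]
 [0.437 0.205 0.079]
 [0.435 0.206 0.076]]
```

Call:
{"api": "carry_out", "payload": {"moves": "-0.4 5 1 0;-0.4 5 1 0;-0.4 5 0 0;-0.4 5 0 0;-0.4 5 0 0;-0.4 5 0 0;-0.4 5 0 0;-0.4 5 0 0;-0.4 5 0 0;0 5 0 0;0 4 0 0;0 1 0 0;0 0 0 0;0 0 0 0"}}

```text
time: 3.4
tool_pos: [0.4596, 0.197, 0.2513]
ee_rot: [180.0, 0.0, -0.2]
contact_force: [-0.2, 0.3, 0.2]
opening: 0.0856
```

```bash
python3 - <<'E'
from h import *
s=robot.get_state();print(s['time'],s['tool_pos'],s['ee_rot'],s['joint_positions'],s['contact_force'])
c,im,d=snap('wrist','w2');cv2.imwrite('pics/w2.png',im[:,:,::-1])
E
```

```text
3.4 [0.45963974 0.19702708 0.25127036] [ 1.79951121e+02  4.27861248e-04 -2.03964781e-01] [ -25.48696637   17.0243913    -4.1416987   106.38628882    1.50088662
   56.66480424 -120.4771836 ] [-0.16856075  0.29059732  0.20358053]
```

View pics/w2.png

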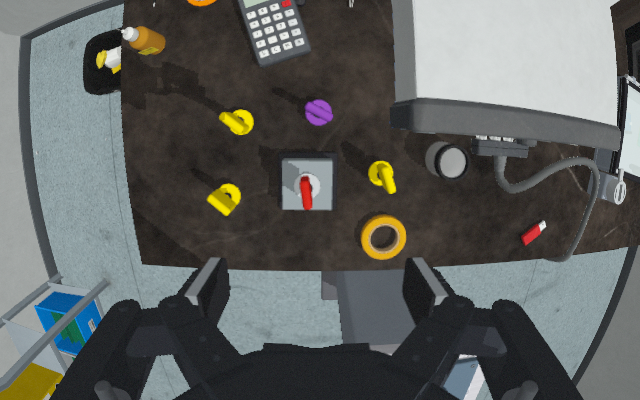

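The red key is at about (306,192), upright on its stand at (306,184). It is nearly along world x, and yellow look-alikes are about 7 cm either side.

```bash
cat > key.py <<'E'
from h import *
def key(fn,uv,zt):
    z=np.load(fn);im,d=z['im'],z['d'];c={k:z[k] for k in('f','cx','cy','T','fish')};P=cloud(c,d)
    m=mask(im,172,8);k,l,st,ce=cv2.connectedComponentsWithStats(m);i=l[uv[1],uv[0]];a=(l==i)
    print('z pct',np.percentile(P[a][:,2],[5,50,95]).round(4),st[i])
    h=cv2.cvtColor(im,cv2.COLOR_RGB2HSV)[...,2]
    print('V',np.percentile(h[a],[5,25,50,75,95]))
    for t in(a,a&(P[...,2]>zt-.006)):
        vv,uu=np.nonzero(t);p=plane(c,np.c_[uu,vv],zt)[:,:2];print(len(p),cv2.minAreaRect(p.astype(np.float32)),P[t].mean(0))
        q=p-p.mean(0);w,V=np.linalg.eigh(q.T@q);print('axis',np.degrees(np.arctan(V[1,1]/V[0,1])))
    return c,im,d,P
E
python3 - <<'E'
from key import *
c,im,d,P=key('pics/w2.npz',(306,192),.08)
# stand top square
m=(abs(P[...,2]-.03)<.006)&(np.hypot(P[...,0]-.45,P[...,1]-.205)<.06)
vv,uu=np.nonzero(m);p=plane(c,np.c_[uu,vv],.03)[:,:2];print('stand',cv2.minAreaRect(p.astype(np.float32)))
# lookalikes and things nearby, heights
m=mask(im,20,35);k,l,st,ce=cv2.connectedComponentsWithStats(m)
for i in range(1,k):
    if st[i,4]>100:print(ce[i].round(),np.percentile(P[l==i],[2,50,98],axis=0).round(3).tolist())
E
```

```text
z pct [0.0526 0.0776 0.0791] [300 176  12  35 309]
V [123.4 168.  202.  213.  217. ]
309 ((0.4562891721725464, 0.2056155651807785), (0.03592810779809952, 0.011248167604207993), 8.317305564880371) [0.45523508 0.20630648 0.07408128]
axis 5.404444449944626
249 ((0.4551076889038086, 0.20663262903690338), (0.030611297115683556, 0.009372986853122711), 6.455305099487305) [0.45510339 0.20653404 0.07899094]
axis 7.369721607214646
stand ((0.45437052845954895, 0.20705866813659668), (0.05960310623049736, 0.05785565823316574), 89.79955291748047)
[148.  51.] [[0.634, 0.402, -0.002], [0.636, 0.412, 0.023], [0.64, 0.436, 0.035]]
[101.  58.] [[0.76, 0.878, -0.524], [0.786, 0.891, -0.468], [0.823, 0.938, -0.459]]
[238. 121.] [[0.517, 0.274, -0.003], [0.533, 0.285, 0.036], [0.546, 0.315, 0.06]]
[382. 175.] [[0.447, 0.094, -0.002], [0.467, 0.118, 0.032], [0.482, 0.129, 0.06]]
[225. 198.] [[0.414, 0.295, -0.002], [0.441, 0.306, 0.036], [0.453, 0.336, 0.06]]
[383. 236.] [[0.347, 0.076, 0.002], [0.381, 0.107, 0.01], [0.406, 0.134, 0.012]]
[ 32. 384.] [[-0.479, 1.313, -0.253], [-0.418, 1.433, -0.14], [-0.412, 1.629, -0.02]]
```

Call:
{"api": "carry_out", "payload": {"moves": "-0.4 1 -2 3.6;-0.06 0 -4 3.6;0 0 -4 0;0 0 -2 0;0 0 -1 0;0 0 0 0;0 0 0 0"}}

```text
time: 4.32
tool_pos: [0.4553, 0.209, 0.1221]
ee_rot: [-180.0, -0.1, 7.1]
contact_force: [-0.3, 0.2, 0.3]
opening: 0.0856
```

```bash
python3 - <<'E'
from key import *
s=robot.get_state();print(s['time'],s['tool_pos'],s['ee_rot'],s['joint_positions'])
c,im,d=snap('wrist','w3');cv2.imwrite('pics/w3.png',im[:,:,::-1])
u=proj(c,[[.455,.2067,.075]])[0].round().astype(int);print(u)
key('pics/w3.npz',u,.08)
E
```

```text
4.325 [0.45530295 0.20899931 0.12213558] [-1.79976488e+02 -7.81558757e-02  7.11713847e+00] [ -26.07298648   26.24266834   -5.60511003  116.04884965    4.05691887
   37.80578854 -117.1902021 ]
[317 234]
z pct [0.0521 0.0776 0.079 ] [309 203  17  57 818]
V [121.   150.25 196.   212.   218.  ]
818 ((0.4584326446056366, 0.20744025707244873), (0.038111090660095215, 0.00981362909078598), 8.435667991638184) [0.45600856 0.20710241 0.07361926]
axis 8.39286512952391
668 ((0.4555957615375519, 0.2073199450969696), (0.030867893248796463, 0.009405124001204967), 7.6552886962890625) [0.45535434 0.20702111 0.07829214]
axis 8.260915481100916
```

Call:
{"api": "carry_out", "payload": {"moves": "0 -0.2 -2 0.9;0 0 -2 0;0 0 -2 0;0 0 -1.6 0;0 0 0 0;0 0 0 0"}}

```text
time: 5.12
tool_pos: [0.4552, 0.2072, 0.0461]
ee_rot: [-180.0, -0.1, 8.0]
contact_force: [0.1, -1.2, 0.2]
opening: 0.0856
```

Call:
{"api": "carry_out", "payload": {"moves": "0 0 0 0;0 0 0 0;0 0 0 0;0 0 0 0;0 0 0 0;0 0 0 0;0 0 0 0;0 0 0 0", "jaw": 1, "newtons": 40}}

```text
time: 6.12
tool_pos: [0.4547, 0.2075, 0.0454]
ee_rot: [-180.0, -0.0, 8.1]
contact_force: [-1.0, 4.1, 2.8]
opening: 0.0097
```

Call:
{"api": "carry_out", "payload": {"moves": "0 0 0 0;0 0 0.5 0;0 0 1 0;0 0 2 0;0 0 3 0;0 0 4 0;0 0 3.5 0;0 0 1.5 0;0 0 0 0", "newtons": 70}}

```text
time: 7.25
tool_pos: [0.4552, 0.2062, 0.2015]
ee_rot: [180.0, -0.1, 8.0]
contact_force: [-0.2, 0.2, -1.8]
opening: 0.0089
```

Call:
{"api": "carry_out", "payload": {"moves": "0 -1.5 0 0;0 -3 0 0;0 -4 0 0;0 -5 0 0;0.1 -5 0 0;0.1 -5 0 0;0.1 -5 0 0;0.1 -5 0 0;0.1 -5 0 0;0.1 -4.9 0 0;0 -4 0 -2;0 -2.5 0 -2;0 -1.5 0 -1.4;0 0 0 0;0 0 0 0"}}

```text
time: 9.12
tool_pos: [0.461, -0.3054, 0.2002]
ee_rot: [-179.9, 0.0, 2.8]
contact_force: [-0.2, 0.0, -0.7]
opening: 0.0088
```

```bash
python3 - <<'E'
from key import *
s=robot.get_state();print(s['time'],s['tool_pos'],s['ee_rot'],s['joint_positions'],s['contact_force'],s['opening'])
c,im,d=snap('wrist','w4')
ct,it,dt=snap('scene','s4')
a=cv2.resize(im[120:400,160:480],None,fx=1.25,fy=1.25);b=cv2.resize(it[120:300,330:560],None,fx=1.74,fy=1.95)[:350,:400]
cv2.imwrite('pics/w4.png',np.hstack([a,b])[:,:,::-1])
E
```

```text
9.125 [ 0.46101035 -0.30539619  0.20018447] [-1.79943934e+02  6.58872632e-03  2.76829405e+00] [ 26.64573399  24.43126518   2.96788697 103.57888669  -1.61163458
  52.06518255 -56.89171509] [-0.22137272  0.02841761 -0.74836737] 0.008753044221723247
```

View pics/w4.png

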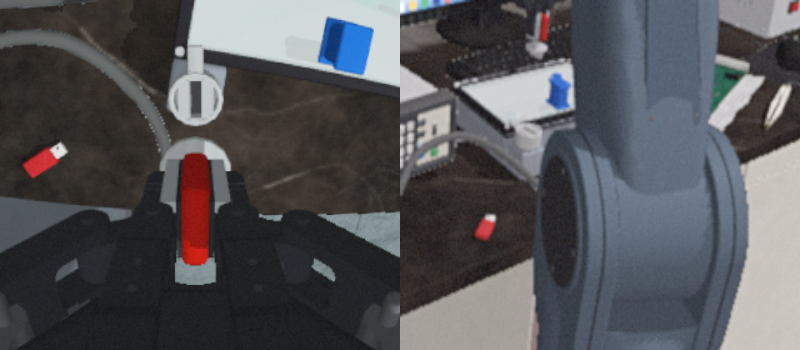

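The left half (wrist view) shows the red key held between the pads, with its pale shoulder at about (195,150). The screw slot is ahead of it at (196,98), and the scene camera shows the key upright. Next I measure both.

```bash
python3 - <<'E'
from key import *
T=np.array([.46101,-.3054,.20018])
z=np.load('pics/w4.npz');im,d=z['im'],z['d'];c={k:z[k] for k in('f','cx','cy','T','fish')};P=cloud(c,d)
uk=(160+195*.8,120+210*.8);us=(int(160+196*.8),int(120+98*.8));print(uk,us)
key('pics/w4.npz',(int(uk[0]),int(uk[1])),T[2]+.034)
g=cv2.cvtColor(im,cv2.COLOR_RGB2GRAY)
m=np.zeros_like(g);x,y=us;m[y-22:y+22,x-11:x+11]=g[y-22:y+22,x-11:x+11]<165
k,l,st,ce=cv2.connectedComponentsWithStats(m);i=l[y,x];vv,uu=np.nonzero(l==i)
p=plane(c,np.c_[uu,vv],.066)[:,:2];print('slot',st[i],cv2.minAreaRect(p.astype(np.float32)),p.mean(0))
q=p-p.mean(0);w,V=np.linalg.eigh(q.T@q);print('axis',np.degrees(np.arctan(V[1,1]/V[0,1])))
# shoulder points by depth
m=(abs(P[...,2]-(T[2]-.012))<.01)&(np.hypot(*(P[...,:2]-T[:2]).transpose(2,0,1))<.03)&(g>120)
vv,uu=np.nonzero(m);print('shoulder',m.sum(),P[m].mean(0),P[m][:,2].min(),P[m][:,2].max())
hull=cv2.convexHull(np.c_[uu,vv].astype(np.int32))[:,0];p=plane(c,hull,T[2]-.012)[:,:2];p=p[p[:,0]>T[0]]
print('hull xmax,ymin,ymax',p[:,0].max(),p[:,1].min(),p[:,1].max())
cv2.imwrite('pics/c5.png',cv2.resize(im[150:340,250:380],None,fx=4,fy=3)[:,:,::-1])
E
```

```text
(316.0, 288.0) (316, 198)
z pct [0.2085 0.2323 0.234 ] [ 304  243   25   89 1959]
V [ 95.9 115.  142.  150.  201. ]
1959 ((0.46769991517066956, -0.30630195140838623), (0.04205666109919548, 0.00939504150301218), 2.760550022125244) [ 0.46615704 -0.3063163   0.22851124]
axis 2.515104013848386
1425 ((0.46688154339790344, -0.3063414394855499), (0.04041796922683716, 0.00939504150301218), 2.760549545288086) [ 0.46339323 -0.30643158  0.2337211 ]
axis 2.121401461781925
slot [311 185  10  30 268] ((0.460517555475235, -0.3062171936035156), (0.027646251022815704, 0.008173841051757336), 2.9946348667144775) [ 0.46085477 -0.30661514]
axis 3.333058142704027
shoulder 609 [ 0.46998443 -0.3061652   0.18692929] 0.1843356613941253 0.18902543032398852
hull xmax,ymin,ymax 0.4761938491341829 -0.3213218510404697 -0.2912827771728794
```

View pics/c5.png

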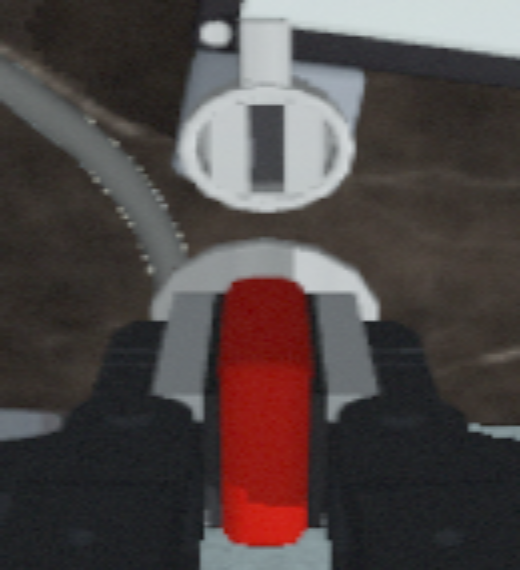

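The crop confirms that the shoulder, handle and slot line up to about 1 mm. I'll lower the key to just above the slot, then go in slowly.

Call:
{"api": "carry_out", "payload": {"moves": "0.05 0 -2 0.3;0 0 -3 0;0 0 -3 0;0 0 -1.5 0;0 0 -0.5 0;0 0 -0.4 0;0 0 -0.3 0;0 0 0 0"}}

```text
time: 10.22
tool_pos: [0.4613, -0.3071, 0.0936]
ee_rot: [180.0, -0.0, 2.9]
contact_force: [1.0, 0.0, -0.6]
opening: 0.0092
```

Call:
{"api": "carry_out", "payload": {"moves": "0 0 -0.3 0;0 0 -0.3 0;0 0 -0.2 0;0 0 0 0"}}

```text
time: 10.72
tool_pos: [0.4611, -0.3069, 0.0851]
ee_rot: [-180.0, 0.0, 2.9]
contact_force: [-0.8, -0.5, -0.8]
opening: 0.0094
```

Call:
{"api": "carry_out", "payload": {"moves": "0 0 -0.2 0;0 0 -0.2 0;0 0 0 0"}}

```text
time: 11.1
tool_pos: [0.4613, -0.307, 0.0814]
ee_rot: [180.0, -0.0, 2.9]
contact_force: [-0.8, 1.3, 1.1]
opening: 0.009
```

Call:
{"api": "carry_out", "payload": {"moves": "0 0 -0.1 0;0 0 0 0;0 0 0 0"}}

```text
time: 11.48
tool_pos: [0.4614, -0.3071, 0.0811]
ee_rot: [180.0, -0.0, 2.9]
contact_force: [-1.9, 2.5, 10.3]
opening: 0.0089
```

Call:
{"api": "carry_out", "payload": {"moves": "0 0 0.06 0;0 0 0 4;0 0 0 7;0 0 0 7;0 0 0 7;0 0 0 0"}}

```text
time: 12.22
tool_pos: [0.4608, -0.3054, 0.081]
ee_rot: [-179.9, -0.0, 28.1]
contact_force: [-2.1, 6.7, 6.9]
opening: 0.0088
```

```bash
python3 -c "
from h import *
s=robot.get_state();print(s['tool_pos'],s['ee_rot'],s['contact_force'],s['torque'],s['opening'],s['joint_positions'])"
```

```text
[ 0.46076663 -0.30540427  0.08100669] [-1.79858603e+02 -5.49393367e-03  2.80849005e+01] [-2.08790656  6.68719428  6.89628014] [ 1.40097183  0.51556144 -0.10128062] 0.008781148383984852 [ 32.29468684  33.13004158  -5.36757108 110.63942995   4.78317767
  36.55537053 -37.97046671]
```

Call:
{"api": "carry_out", "payload": {"moves": "0 0.1 0 4;0 0 0 7;0 0 0 7;0 0 0 7;0 0 0 7;0 0 0 7;0 0 0 0"}}

```text
time: 13.1
tool_pos: [0.4602, -0.3046, 0.081]
ee_rot: [-179.9, -0.1, 67.1]
contact_force: [-3.6, 5.4, 9.1]
opening: 0.0092
```

```bash
python3 -c "
from h import *
s=robot.get_state();print(s['tool_pos'],s['ee_rot'],s['contact_force'],s['torque'],s['opening'],s['joint_positions'])"
```

```text
[ 0.46015859 -0.30462309  0.08097213] [-1.79850725e+02 -5.67125418e-02  6.70636559e+01] [-3.6435721   5.37781207  9.14845298] [ 1.23414203  0.96781013 -0.0418237 ] 0.009209577842006284 [ 39.74042343  33.64942649 -16.70388911 110.46637351  14.87230975
  38.11173949  -9.04804247]
```

Call:
{"api": "carry_out", "payload": {"moves": "-0.05 0 0 7;0 0 0.03 7;0 0 0 4;0 0 0 0"}}

```text
time: 13.6
tool_pos: [0.4597, -0.3045, 0.081]
ee_rot: [-179.9, -0.1, 85.0]
contact_force: [-3.6, 6.1, 5.9]
opening: 0.009
```

```bash
python3 -c "
from h import *
s=robot.get_state();print(s['tool_pos'],s['ee_rot'],s['contact_force'],s['torque'],s['opening'])"
```

```text
[ 0.4596505  -0.30447843  0.0810291 ] [-1.79862156e+02 -1.10602416e-01  8.50253139e+01] [-3.63043316  6.08395845  5.94494828] [ 1.31106108  0.80539053 -0.05865605] 0.009028942340534862
```

Call:
{"api": "carry_out", "payload": {"moves": "0 0 0 4;0 0 0 3;0 0 0 0"}}

```text
time: 13.98
tool_pos: [0.4595, -0.3045, 0.0811]
ee_rot: [-179.9, -0.1, 92.0]
contact_force: [-4.2, 5.6, 6.9]
opening: 0.0091
```

```bash
python3 -c "
from h import *
s=robot.get_state();print(s['tool_pos'],s['ee_rot'],s['contact_force'],s['torque'],s['opening'],s['joint_positions'])"
```

```text
[ 0.4594983  -0.30450195  0.08105303] [-1.79859807e+02 -1.18035162e-01  9.20090785e+01] [-4.22847394  5.58511367  6.8994002 ] [ 1.30304116  1.01036747 -0.12916475] 0.009076612616545339 [ 44.44635318  34.40723035 -23.89427251 110.35670202  20.93482018
  39.68067103   9.93027685]
```

Call:
{"api": "carry_out", "payload": {"moves": "0 0 0 3;0 0 0 2;0 0 0 0"}}

```text
time: 14.35
tool_pos: [0.4593, -0.3045, 0.0811]
ee_rot: [-179.9, -0.1, 97.0]
contact_force: [-4.4, 5.6, 7.5]
opening: 0.009
```

```bash
python3 - <<'E'
from h import *
s=robot.get_state();print(s['tool_pos'],s['ee_rot'],s['contact_force'],s['torque'],s['opening'])
c,im,d=snap('wrist','w6')
ct,it,dt=snap('scene','s6')
a=cv2.resize(im[100:380,160:480],None,fx=1.25,fy=1.25);b=cv2.resize(it[150:260,340:480],None,fx=400/140,fy=350/110)
cv2.imwrite('pics/w6.png',np.hstack([a,b])[:,:,::-1])
E
```

```text
[ 0.45933128 -0.3045247   0.08105883] [-1.79853998e+02 -1.33012507e-01  9.69606689e+01] [-4.42144344  5.57954495  7.45317854] [ 1.34452374  1.06599672 -0.319456  ] 0.008966383389566165
```

View pics/w6.png

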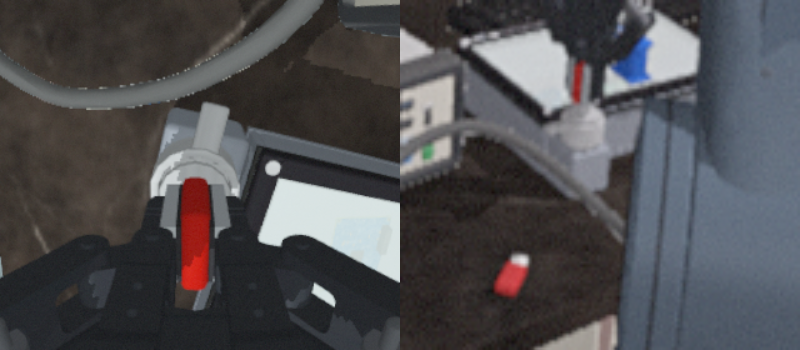

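The view shows the dog at about (213,110) in the left half, now pointing along the box's front. Torque has climbed from 0.13 to 0.32 N m over the last 5°, well above the 0.12 friction, so the screw is at its stop. I'll push a little more and check the dog's angle.

Call:
{"api": "carry_out", "payload": {"moves": "0 0 0 2;0 0 0 1;0 0 0 0"}}

```text
time: 14.82
tool_pos: [0.4592, -0.3046, 0.081]
ee_rot: [-179.8, -0.1, 99.9]
contact_force: [-4.4, 5.4, 7.2]
opening: 0.0088
```

```bash
python3 - <<'E'
from h import *
s=robot.get_state();print(s['tool_pos'],s['ee_rot'],s['contact_force'],s['torque'],s['opening'])
z=np.load('pics/w6.npz');im,d=z['im'],z['d'];c={k:z[k] for k in('f','cx','cy','T','fish')};P=cloud(c,d)
r=P[...,:2]-[.461,-.3065];R_=np.hypot(r[...,0],r[...,1])
m=(R_>.025)&(R_<.038)&(abs(P[...,2]-.061)<.006)&(abs(r[...,0])<.02)
g=cv2.cvtColor(im,cv2.COLOR_RGB2GRAY);m&=(g>130)
p=P[m];print(m.sum(),p.mean(0),np.percentile(p[:,2],[5,50,95]));q=p[:,:2]-p[:,:2].mean(0);w,V=np.linalg.eigh(q.T@q)
print('pca',np.degrees(np.arctan2(V[1,1],V[0,1]))%180,'from axis',np.degrees(np.arctan2(*(p.mean(0)[:2]-[.461,-.3065])[::-1])))
E
```

```text
[ 0.45915785 -0.30464114  0.08104128] [-1.79845959e+02 -1.41354708e-01  9.99036689e+01] [-4.41643123  5.44807205  7.23840811] [ 1.24320553  1.13423195 -0.57789513] 0.008818252076754728
498 [ 0.46365657 -0.2751841   0.06231858] [0.06141366 0.06229172 0.06334742]
pca 74.52376407346449 from axis 85.1511217936888
```

Call:
{"api": "carry_out", "payload": {"moves": "0 0 0 -4;0 0 0 -4;0 0.1 0 -2;0 0 0 0"}}

```text
time: 15.32
tool_pos: [0.46, -0.3049, 0.0813]
ee_rot: [-179.9, 0.0, 89.9]
contact_force: [-3.6, 0.9, 6.1]
opening: 0.0089
```

```bash
python3 - <<'E'
from h import *
s=robot.get_state();print(s['tool_pos'],s['ee_rot'],s['contact_force'],s['torque'],s['opening'])
E
```

```text
[ 0.46003586 -0.30493406  0.08128296] [-1.79931164e+02  7.34476496e-03  8.99410914e+01] [-3.59070106  0.93329762  6.11240951] [ 0.23893622  0.78550317 -0.00697863] 0.008899381914181085
```

Call:
{"api": "carry_out", "payload": {"moves": "0 0 0 0;0 0 0 0;0 0 0 0;0 0 0 0", "jaw": 0.35}}

```text
time: 15.82
tool_pos: [0.4607, -0.305, 0.0811]
ee_rot: [-180.0, -0.0, 90.0]
contact_force: [-0.9, 0.0, -0.1]
opening: 0.0555
```

Call:
{"api": "carry_out", "payload": {"moves": "0 0 1 0;0 0 2 0;0 0 3 0;0 0 4 0;0 0 2 0;1 -2 0 -9;1 -2 0 -10;1 -2 0 -10;1 -2 0 -10;1 -2 0 -10;0 0 0 -10;0 0 0 -10;0 0 0 -10;0 0 0 -9;0 0 0 -8.6;0 0 0 0;0 0 0 0"}}

```text
time: 17.95
tool_pos: [0.5108, -0.4048, 0.2015]
ee_rot: [-180.0, -0.0, -6.5]
contact_force: [0.2, 1.1, -0.3]
opening: 0.0557
```

```bash
python3 - <<'E'
from h import *
s=robot.get_state();print(s['time'],s['tool_pos'],s['ee_rot'],s['contact_force'],s['torque'],s['joint_positions'])
c,im,d=snap('wrist','w7');P=cloud(c,d)
cv2.imwrite('pics/w7.png',cv2.resize(im[100:300,200:500],None,fx=2.5,fy=2.5)[:,:,::-1])
u=proj(c,[[.512,-.412,.095]])[0].round().astype(int)
m=mask(im,105,125);k,l,st,ce=cv2.connectedComponentsWithStats(m);i=l[u[1],u[0]];print(u,st[i])
t=(l==i)&(P[...,2]>.088);vv,uu=np.nonzero(t);p=plane(c,np.c_[uu,vv],.095)[:,:2].astype(np.float32);print('handle top',len(p),cv2.minAreaRect(p),P[t].mean(0),np.percentile(P[t][:,2],[5,95]))
E
```

```text
17.95 [ 0.51079742 -0.4048359   0.2015228 ] [-1.79992523e+02 -1.72355861e-02 -6.45245322e+00] [ 0.16039345  1.06459163 -0.31264464] [ 0.03261356  0.06034294 -0.02426656] [ 3.43815284e+01  3.23107350e+01 -1.60544239e-01  8.84852941e+01
  8.28523636e-02  5.91923382e+01 -6.22490271e+01]
[323 206] [ 310  179   29   48 1333]
handle top 1098 ((0.5111264586448669, -0.4131820797920227), (0.02260039933025837, 0.034697700291872025), 83.31587219238281) [ 0.51096175 -0.4129585   0.09491204] [0.09150316 0.09439915]
```

View pics/w7.png

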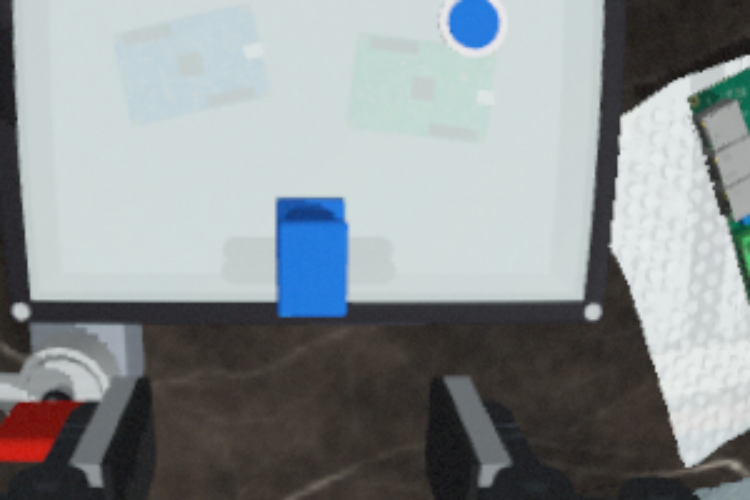

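The view shows the red key still standing in the screw, at the lower left, with the dog off the lid. The blue handle is upright at about (312,258) and lies between the fingers once I shift 8 mm in −y.

Call:
{"api": "carry_out", "payload": {"moves": "0.05 -0.8 -1 -0.2;0 0 -3 0;0 0 -4 0;0 0 -3 0;0 0 -1.5 0;0 0 -0.8 0;0 0 -0.4 0;0 0 0 0;0 0 0 0"}}

```text
time: 19.12
tool_pos: [0.5116, -0.4133, 0.065]
ee_rot: [180.0, -0.1, -6.9]
contact_force: [-0.1, -0.8, 0.0]
opening: 0.0557
```

Call:
{"api": "carry_out", "payload": {"moves": "0 0 0 0;0 0 0 0;0 0 0 0;0 0 0 0;0 0 0 0;0 0 0 0", "jaw": 1, "newtons": 60}}

```text
time: 19.88
tool_pos: [0.5114, -0.4123, 0.0647]
ee_rot: [-180.0, -0.0, -6.8]
contact_force: [-1.2, 2.5, 5.6]
opening: 0.0225
```

Call:
{"api": "carry_out", "payload": {"moves": "0 0 0 0;0 0 0 0;0 0 0 0", "newtons": 80}}

```text
time: 20.25
tool_pos: [0.5115, -0.4123, 0.0648]
ee_rot: [-180.0, -0.0, -6.8]
contact_force: [-0.6, 4.0, 5.9]
opening: 0.0221
```

Call:
{"api": "carry_out", "payload": {"moves": "0.01 0 0.1 0;0.02 0 0.1 0;0.02 0 0.1 0;0.02 0 0.1 0;0 0 0 0;0 0 0 0"}}

```text
time: 21.0
tool_pos: [0.512, -0.4124, 0.0671]
ee_rot: [-179.9, 0.0, -6.8]
contact_force: [4.5, 0.4, -15.9]
opening: 0.0218
```

Call:
{"api": "carry_out", "payload": {"moves": "0.02 0 0.1 0;0.02 0 0.1 0;0.02 0 0.1 0;0 0 0 0;0 0 0 0"}}

```text
time: 21.62
tool_pos: [0.5133, -0.4125, 0.0709]
ee_rot: [-180.0, -0.0, -6.8]
contact_force: [5.4, 0.9, -10.9]
opening: 0.0222
```

Call:
{"api": "carry_out", "payload": {"moves": "0.05 0 0.1 0;0.05 0 0.1 0;0.03 0 0.1 0;0.03 0 0.1 0;0 0 0 0;0 0 0 0"}}

```text
time: 22.38
tool_pos: [0.5148, -0.4127, 0.0752]
ee_rot: [-180.0, -0.0, -6.8]
contact_force: [6.0, 0.8, -8.4]
opening: 0.0221
```

```bash
cat > lid.py <<'E'
from h import *
s=robot.get_state();print(s['time'],s['tool_pos'],s['contact_force'],s['torque'],s['opening'])
c,im,d=snap('wrist','w%d'%int(s['time']*10));P=cloud(c,d)
b=R.from_euler('z',6.6,degrees=True).as_matrix()
q=(P-[.5591,-.4194,0])@b.T
sel=(abs(q[...,1])<.1)&(q[...,0]>-.03)&(q[...,0]<.07)&(q[...,2]>.04)&(q[...,2]<.12)&(im.min(-1)>150)
a=q[sel];A=np.c_[a[:,0]-.088,np.ones(len(a))]
k,r,*_=np.linalg.lstsq(A,a[:,2],rcond=None);res=a[:,2]-A@k
g=abs(res)<.004;k,r,*_=np.linalg.lstsq(A[g],a[g,2],rcond=None)
print('n',g.sum(),'angle',-np.arctan(k[0]),'z at hinge',k[1])
E
python3 lid.py
```

```text
22.375 [ 0.51483101 -0.41270956  0.07524209] [ 5.95354653  0.78808499 -8.44262558] [ 0.3237225  -0.53133309  0.06699368] 0.022125694331653532
n 1292 angle 0.05495463859112977 z at hinge 0.058517365399180815
```

Call:
{"api": "carry_out", "payload": {"moves": "0.09 -0.01 0.1 0;0.08 -0.01 0.15 0;0.07 -0.01 0.2 0;0.07 -0.01 0.2 0;0.07 -0.01 0.2 0;0.07 -0.01 0.2 0;0.07 -0.01 0.2 0;0 0 0 0;0 0 0 0"}}

```text
time: 23.55
tool_pos: [0.519, -0.4132, 0.0876]
ee_rot: [-180.0, 0.0, -6.9]
contact_force: [1.0, 5.4, -7.4]
opening: 0.0221
```

```bash
python3 lid.py
```

```text
23.55 [ 0.51899004 -0.41323405  0.08759441] [ 0.98437272  5.39972903 -7.44656757] [ 1.06009674  0.48742377 -0.1496579 ] 0.02213730641561427
n 6220 angle 0.1618197164947825 z at hinge 0.057041759456016077
```

Call:
{"api": "carry_out", "payload": {"moves": "0.08 -0.01 0.2 0;0.08 -0.01 0.2 0;0.08 -0.01 0.2 0;0.08 -0.01 0.15 0;0.06 0 0.1 0;0 0 0 0;0 0 0 0;0 0 0 0"}}

```text
time: 24.6
tool_pos: [0.5225, -0.4137, 0.0962]
ee_rot: [-180.0, 0.1, -6.9]
contact_force: [-0.8, 5.8, -6.8]
opening: 0.0221
```

```bash
cat >> lid.py <<'E'
# front edge height from the frame's front strip, angle from chord
f=q[(abs(q[...,1])<.1)&(abs(q[...,1])>.03)&(q[...,0]>-.08)&(q[...,0]<-.06)&(q[...,2]>.06)]
print('front strip',len(f),np.median(f,axis=0) if len(f) else '')
c2,i2,d2=snap('scene','sl');cv2.imwrite('pics/sl.png',np.hstack([cv2.resize(im[60:340,200:480],(400,400)),cv2.resize(i2[140:270,345:475],(400,400))])[:,:,::-1])
E
python3 lid.py
```

```text
24.6 [ 0.5225415  -0.41366763  0.09616499] [-0.80608431  5.76028447 -6.83883925] [ 1.12961763  0.67236603 -0.07900797] 0.022101822871053823
n 27452 angle 0.23887249416769865 z at hinge 0.05578307359594088
front strip 1114 [-0.06494561 -0.07812935  0.09310774]
```

View pics/sl.png

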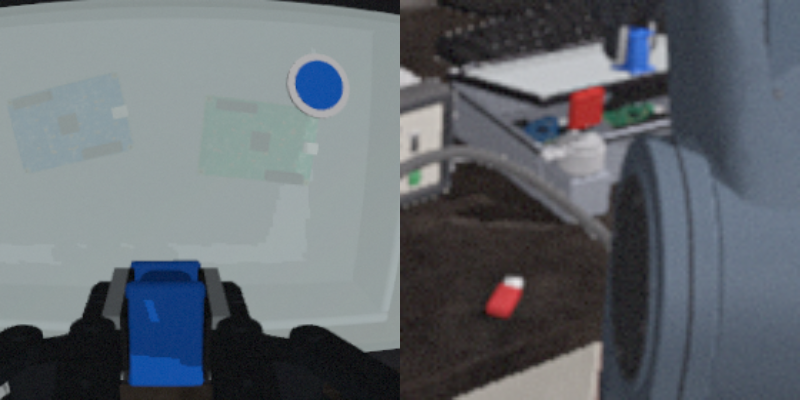

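The wrist half shows the handle held, with the opened lid behind it. The scene half shows the lid ajar and the red key upright in the screw. One last check of the loose things, then I hand it in.

```bash
python3 - <<'E'
from h import *
c,im,d=snap('top','top9');z=np.load('pics/top0.npz')
for n,(u,v) in dict(loupe=(288,221),tape=(263,259),usb=(351,257),stand=(227,234)).items():
    sl=np.s_[v-14:v+15,u-16:u+17];print(n,'mean abs diff',np.abs(im[sl].astype(int)-z['im'][sl]).mean().round(1))
s=robot.get_state();print(s['time'],s['tool_pos'],np.abs(s['qvel']).max(),s['contact_force'])
robot.sign_off()
E
```

```text
loupe mean abs diff 9.4
tape mean abs diff 4.4
usb mean abs diff 2.6
stand mean abs diff 14.1
24.75 [ 0.52255877 -0.41365089  0.09616064] 0.09636471284536674 [-0.48551602  5.9682838  -6.24990562]
the job is handed in; nothing more can be done
```

```bash
python3 - <<'E'
import numpy as np,cv2
a,b=np.load('pics/top0.npz')['im'],np.load('pics/top9.npz')['im']
s=np.s_[195:250,265:315]
g=[cv2.cvtColor(x[s],cv2.COLOR_RGB2GRAY).astype(np.float32) for x in(a,b)]
print(cv2.phaseCorrelate(*g),g[0].mean(),g[1].mean(),[np.argwhere(x>130).mean(0) for x in g])
E
```

```text
((-0.023539774980289252, 0.042799703846103654), 0.9712983654340108) 61.399273 68.95491 [array([17.26511628, 28.49302326]), array([17.15319149, 28.14468085])]
```

The job is done and handed in at 24.75 s of robot time, well under the 58 s limit.

- **Key and screw:** I took the red key from its stand, seated it in the screw and turned it counterclockwise to the stop. Torque rose from 0.13 to 0.58 N m at the end of the turn, well above the 0.12 N m friction. The dog measured about 85° against an expected 83°, though a second fit on the same points gave 75° and I went by the torque. I then let go, and the key was still standing in the screw in later pictures.
- **Lid:** I lifted the lid by its blue handle in steps of 1 to 2 mm. The seal let go gradually, with a highest reading of about 16 N. At hand-in I was still holding the handle. The lid angle was 0.239 rad by a plane fit and about 0.23 from the front strip, so the front edge is about 39–40 mm above closed. The arm was still.
- **Loose things:** In the last top picture the tape and the memory stick looked unchanged. The magnifier area came out brighter. A check after hand-in showed that it had not shifted (under 0.1 pixel), so that is lighting.
- **Mismatches:** The fingers stopped at 22 mm on the handle, where I expected 20, but the grip held. Side and vertical forces of about 6 N remained at the wrist at hand-in. A first lid-angle reading of 0.055 rad, taken from few points, was lower than the lift implied, and later readings agreed with it.

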